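Rock the right stamping die out of its holder

ROBOT

A 6-joint arm with a two-finger parallel gripper is mounted at the origin on the work surface. World frame = base frame: x ahead of the robot, y to its left, z up, the work surface at z = 0. Lengths are in m, angles in rad, forces in N, time in s.
With the tool pointing down it reaches from about 0.275 to 0.825 m from the base axis. Payload 5.2 kg.
Tool frame: the origin (TCP) lies midway between the tips of the shut fingers; the grasp point (between the pads) lies 19 mm behind it; z points along the fingers, y is the direction in which the jaws open and shut (so a half turn about z gives the same grasp; the last joint's range is limited). The gripper opens to 93 mm and grips with 3 to 60 N. Pads are 15 mm wide; open, the fingers measure 128 mm over their backs; the gripper's body (75 mm by 188 mm) begins 65 mm behind the grasp point.
Start: joints at [-1.502, 0.259, 1.535, -0, 1.348, -0.203], TCP at [0.148, -0.53, 0.219] pointing down, gripper open.
Joint ranges: [-3.14, 3.14], [-0.91, 2.08], [0.19, 2.58], [-1.22, 4.36], [0.22, 2.71], [-3.12, 3.12]. Speed limits (rad/s): [2.57, 2.57, 3.14, 3.14, 3.14, 3.14].

INTERFACE

Orientations are given as a 3x3 rotation matrix whose columns are the frame's x, y, z axes.
In Python, from plant import sense, grab_frame, job_done gives the robot as it stands.
- The arm moves only by the tool jog_arm, never from a script. Its argument "targets" is a list that holds one entry, the list of rows, each a list of 7 numbers: the shift along the world's x, y, z in m, then the turn, a rotation vector about the world's x, y, z in degrees, then the opening in per cent of the stroke, from 0 (shut) to 100 (fully open). In form: [[[tx, ty, tz, wx, wy, wz, jaw], ...]]. A call has 1 to 12 rows; each row shifts and turns the commanded pose from where the row before left it; what a row does not reach is not made up. A row lasts 1/10 s, in which the tool goes at most 50 mm and 8.59 degrees, less where a joint would pass 70% of its speed; a pose out of reach is approached as far as the arm can. A call with a gripper value outside its range is refused whole. The fingers move at their own pace and stop on an object; "force" is the grip in N (left out, the last holds). Time passes only in rows, so rows that do not move let the fingers close. It gives the time, the measured TCP pose, the force and the opening at its end, in the units of the state.
- sense(): the state, without advancing time (a new reading comes with each control period).
- grab_frame(name): name is "scene" or "top"; returns a dict with "pixels" (384x512x3 uint8, red, green, blue), "fx", "fy", "cx", "cy" (pixels), "rvec" (rotation vector, rad) and "tvec" (3), from world to camera coordinates, as OpenCV has them. Camera axes: x right, y down, z forward; pixel columns grow to the right and rows downward; lengths in m; the calibration is good to about 2 mm. A picture is of the moment at which its call begins. There is no depth.
- job_done(): hands the job in, once; it reports no verdict.
The state is a dict: "clock": time; "q": joint angles; "joint_velocities": joint speeds; "tau": joint torques, N m; "position": TCP position; "orientation": TCP orientation; "wrist_force": force on the tool from outside, world axes, zero at the start; "wrist_torque": the same for the moment, N m; "width": opening from 0.0 (shut) to 1.0 (fully open).
Only numpy, scipy, OpenCV 4.12 (cv2) and the standard library are available. Lean on these libraries where they do the work, as an engineer would, in place of code of your own. Each camera call takes 0.05 s, during which the arm holds its last target.

TASK

One notebook lies on the green cutting mat: take hold of the stamping die whose handle has that notebook's colour, and rock it side to side, toward one wooden cheek and then the other while its foot stays down in the holder, until both stiff cheeks have given way. Then lift it straight up and finish while still holding it, upright and still, above its own holder and just clear: its foot about 2 cm above the top of the cheeks. Leave the other die, the notebooks, the glue jar and the brush as they are.

Things in the scene. Friction and masses are not known exactly. Their poses are not given: they have to be found in the camera images.
- red_grip (a point): Centre of the red plastic handle, 22 x 22 mm square and 46 mm tall, on top of the red stamping die (loose, about 0.42 kg, 110 mm tall). It lies 87 mm above the die's underside; the die's z runs up the handle, and its axes match its holder's at the start.
- red_foot (a point): Centre of the red die's underside, 87 mm below the handle's centre along the die's z. It starts 8 mm above the bench.
- red_die: The same red die, origin at the centre of its underside. From there up: brass foot 28 (x) x 14 (y) x 10 mm; brass block 30 (x) x 40 (y) mm from 10 to 44 mm, whose top forms a shoulder at each side; steel neck 16 x 16 mm up to 65 mm; then the handle.
- red_chase: The red die's holder, bolted down: steel base 64 (x) x 112 (y) x 8 mm, two grey guide walls across x (48 mm high, 1 mm clear of the die) and two beech cheeks, at +y (left) and -y (right). Origin at the centre of its underside, z up. The die stands on the base, its foot in a slot 17 mm wide and 6 mm deep, and can tip along y about either long edge of the foot.
- red_chase_top (a point): Centre of the red holder, level with the top of its cheeks, 62 mm above the bench. Each cheek lies against the die (0.4 mm gap), and its steel lip reaches 3 mm over the die's shoulder, 3 mm above it, so a straight pull does not free it.
- red_left (a joint): How far (m) the left cheek of the red holder has been pushed outward (+y): 0 at the start, 0.010 at its stop. It moves stiffly (about 9 N) and stays where pushed. Tipping the die about its foot toward that side by 9 degrees pushes it some 5 mm; past about 0.0035 its lip no longer catches the upright die.
- red_right (a joint): How far (m) the right cheek of the red holder has been pushed outward (-y): 0 at the start, 0.010 at its stop. It moves stiffly (about 9 N) and stays where pushed. Tipping the die about its foot toward that side by 9 degrees pushes it some 5 mm; past about 0.0035 its lip no longer catches the upright die.
- red_book_mid (a point): Centre of the red notebook (75 x 105 x 14 mm, 0.14 kg, black elastic band), which lies on either the green mat or the cork pad.
- blue_grip (a point): Centre of the blue plastic handle, 22 x 22 mm square and 46 mm tall, on top of the blue stamping die (loose, about 0.42 kg, 110 mm tall). It lies 87 mm above the die's underside; the die's z runs up the handle, and its axes match its holder's at the start.
- blue_foot (a point): Centre of the blue die's underside, 87 mm below the handle's centre along the die's z. It starts 8 mm above the bench.
- blue_die: The same blue die, origin at the centre of its underside. From there up: brass foot 28 (x) x 14 (y) x 10 mm; brass block 30 (x) x 40 (y) mm from 10 to 44 mm, whose top forms a shoulder at each side; steel neck 16 x 16 mm up to 65 mm; then the handle.
- blue_chase: The blue die's holder, bolted down: steel base 64 (x) x 112 (y) x 8 mm, two grey guide walls across x (48 mm high, 1 mm clear of the die) and two beech cheeks, at +y (left) and -y (right). Origin at the centre of its underside, z up. The die stands on the base, its foot in a slot 17 mm wide and 6 mm deep, and can tip along y about either long edge of the foot.
- blue_chase_top (a point): Centre of the blue holder, level with the top of its cheeks, 62 mm above the bench. Each cheek lies against the die (0.4 mm gap), and its steel lip reaches 3 mm over the die's shoulder, 3 mm above it, so a straight pull does not free it.
- blue_left (a joint): How far (m) the left cheek of the blue holder has been pushed outward (+y): 0 at the start, 0.010 at its stop. It moves stiffly (about 9 N) and stays where pushed. Tipping the die about its foot toward that side by 9 degrees pushes it some 5 mm; past about 0.0035 its lip no longer catches the upright die.
- blue_right (a joint): How far (m) the right cheek of the blue holder has been pushed outward (-y): 0 at the start, 0.010 at its stop. It moves stiffly (about 9 N) and stays where pushed. Tipping the die about its foot toward that side by 9 degrees pushes it some 5 mm; past about 0.0035 its lip no longer catches the upright die.
- blue_book_mid (a point): Centre of the blue notebook (75 x 105 x 14 mm, 0.14 kg, black elastic band), which lies on either the green mat or the cork pad.
- mat_top (a point): Centre of the top of the green cutting mat, 120 x 140 x 3 mm, fixed to the bench.
- cork_top (a point): Centre of the top of the cork pad, 120 x 140 x 3 mm, fixed to the bench.
- glue_jar: Closed glue jar, 56 mm across, 65 mm high; origin at the centre of its underside. Leave it alone.
- brush_grip (a point): Handle of a brush 160 mm long that lies on the bench. Leave it alone.
Mind the look-alikes: they are no part of the job. Leave any orange or turquoise look-alike of the red_chase alone.

How it is judged:
By the outcome, as a careful person would: the job done as asked, in the order asked, and still so for the second after the job is handed in, while the arm keeps its last pose, push and grip.
It also fails if it takes over 53 s, if anything falls off the work surface, if the arm or the gripper's body presses on something with over 40 N, if the wrist force passes 120 N, or if a joint passes its speed limit or range.

## Working session

There is one attempt and no reset: what is moved stays moved. The work goes in short steps, Python scripts to look and compute and a tool call to move; the robot and the scene stay as the last step left them, time stands still between calls to the robot, and variables do not carry over. Pictures are saved under pics/ and viewed, and the job is handed in when it is done.

Besides the shell and the picture viewer there is one more tool, called after "Emit:" by a JSON object that holds its "api" and its "payload". jog_arm: Moves the arm, as the interface text tells. Its arguments: {"type":"object","properties":{"targets":{"type":"array","items":{"type":"array","items":{"type":"array","items":{"type":"number"}}}},"force":{"type":"number"}},"required":["targets"]}

```bash
mkdir -p pics; ls; python3 - <<'E'
from plant import sense, grab_frame
import cv2,pickle
s=sense();print(s)
for n in("scene","top"):
    f=grab_frame(n);pickle.dump(f,open(n+'0.pkl','wb'))
    cv2.imwrite(f'pics/{n}0.png',cv2.resize(f['pixels'][:,:,::-1],(768,576),interpolation=cv2.INTER_CUBIC)); print({k:v for k,v in f.items() if k!='pixels'})
E
```

```text
pics
{'clock': 0.0, 'q': array([-1.50180539e+00,  2.59346246e-01,  1.53604472e+00, -1.01529727e-05,
        1.34797123e+00, -2.02802609e-01]), 'joint_velocities': array([-0.00109145,  0.00017588,  0.00028893,  0.00111592,  0.00096004,
        0.00132816]), 'tau': array([ 2.36351007e-04, -4.37304819e+01, -2.84007132e+01,  7.18898233e-02,
        4.11985838e-02, -1.10646906e-04]), 'position': array([ 0.14763379, -0.5292749 ,  0.21783134]), 'orientation': array([[ 9.63290370e-01,  2.68461628e-01, -1.31864353e-04],
       [ 2.68461437e-01, -9.63288816e-01,  1.76465575e-03],
       [ 3.46718900e-04, -1.73527639e-03, -9.99998434e-01]]), 'wrist_force': array([-0.39626037,  0.41507056,  0.05485411]), 'wrist_torque': array([ 0.0157091 ,  0.02023341, -0.00482758]), 'width': 1.0010527547433532}
{'fx': 466.4874245395248, 'fy': 466.4874245395248, 'cx': 258.23302218929695, 'cy': 192.01139729283108, 'rvec': array([ 1.75314329,  1.66262978, -0.76554523]), 'tvec': array([-0.06798492, -0.28295553,  1.57643011])}
{'fx': 409.72742679639134, 'fy': 409.72742679639134, 'cx': 259.373433430481, 'cy': 193.63615577847597, 'rvec': array([ 2.14408963, -2.1210086 ,  0.18924091]), 'tvec': array([0.04742337, 0.54154969, 1.16077543])}
```

View pics/scene0.png

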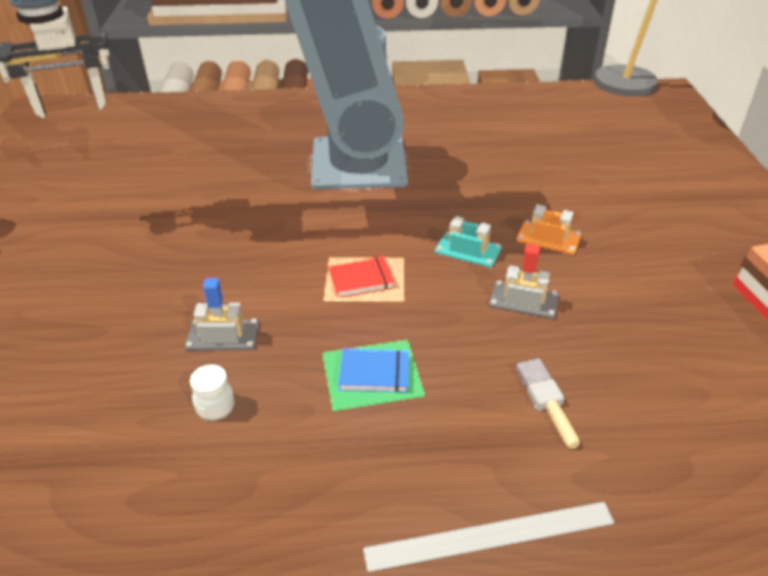

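View pics/top0.png

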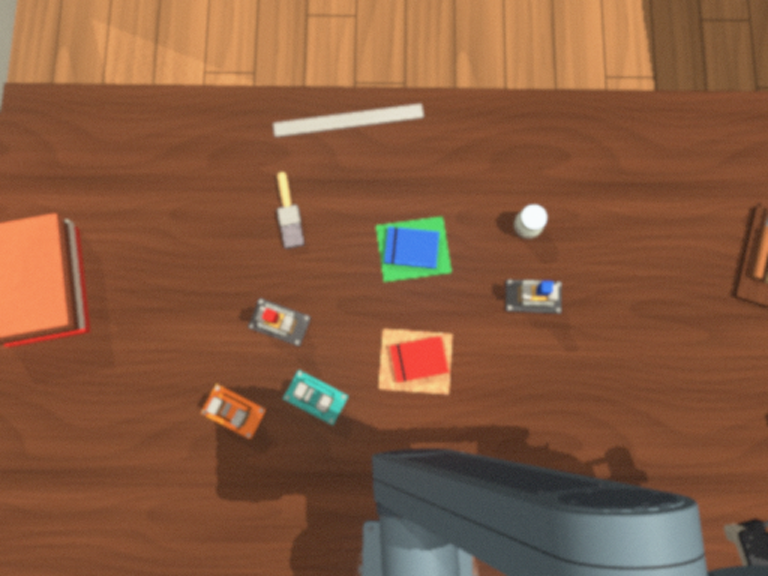

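Candidates, in 768x576 pixels:

| Thing | Scene | Top |
|---|---|---|
| Blue die in grey holder | (213,292) | (546,288) |
| Red die in grey holder | (530,258) | (270,316) |
| Turquoise look-alike | (470,240) | (316,396) |
| Orange look-alike | (550,228) | (233,410) |

The blue notebook lies on the green mat at scene (375,370), and the red one on cork, so I choose the blue die. Next I'll measure it and crop closely.

```bash
cat > h.py <<'E'
import numpy as np,cv2,pickle
def cam(f):
    R,_=cv2.Rodrigues(f['rvec']);return R,np.asarray(f['tvec']),np.array([[f['fx'],0,f['cx']],[0,f['fy'],f['cy']],[0,0,1]])
def plane(f,uv,z):
    R,t,K=cam(f);c=-R.T@t
    d=(R.T@np.linalg.inv(K)@np.c_[np.atleast_2d(uv),np.ones(len(np.atleast_2d(uv)))].T).T
    return c+d*((z-c[2])/d[:,2])[:,None]
def proj(f,p): 
    R,t,K=cam(f);return cv2.projectPoints(np.atleast_2d(p).astype(float),f['rvec'],np.asarray(f['tvec'],float),K,None)[0][:,0]
def tri(f1,u1,f2,u2):
    P=[]
    for f in(f1,f2):
        R,t,K=cam(f);P.append(K@np.c_[R,t])
    X=cv2.triangulatePoints(P[0],P[1],np.array(u1,float).reshape(2,1),np.array(u2,float).reshape(2,1));return (X[:3]/X[3]).ravel()
def blue(f,box):
    p=f['pixels'];h=cv2.cvtColor(p,cv2.COLOR_RGB2HSV)
    m=cv2.inRange(h,(105,130,60),(130,255,255));x0,y0,x1,y1=box
    mm=np.zeros_like(m);mm[y0:y1,x0:x1]=m[y0:y1,x0:x1];return mm
E
python3 - <<'E'
from h import *
S=pickle.load(open('scene0.pkl','rb'));T=pickle.load(open('top0.pkl','rb'))
ms=blue(S,(120,175,165,215));mt=blue(T,(335,175,385,215))
c=[]
for m in(ms,mt):
    n=cv2.findNonZero(m);print(len(n),cv2.boundingRect(n));c.append(n.reshape(-1,2).mean(0))
print(c,'tri',tri(S,c[0],T,c[1]))
a=cv2.resize(S['pixels'][170:240,110:190,::-1],(400,350),interpolation=cv2.INTER_CUBIC)
b=cv2.resize(T['pixels'][170:220,325:385,::-1],(400,333),interpolation=cv2.INTER_CUBIC)
cv2.imwrite('pics/crop1.png',np.hstack([a,cv2.copyMakeBorder(b,0,17,0,0,0)]))
E
```

```text
141 (136, 187, 11, 17)
63 (359, 188, 9, 8)
[array([141.44680851, 194.90780142]), array([363.14285714, 191.61904762])] tri [ 0.54094955 -0.23625059  0.09709419]
```

View pics/crop1.png

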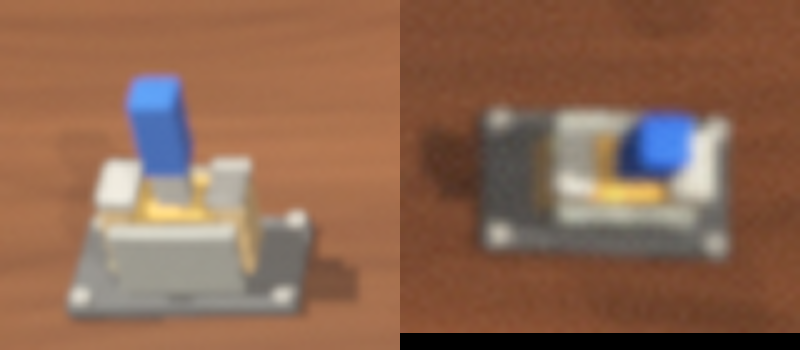

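The crop shows the blue handle above its grey holder in both views, with bolt heads at the base corners. I'll take the base pose from those bolts.

```bash
python3 - <<'E'
from h import *
S=pickle.load(open('scene0.pkl','rb'));T=pickle.load(open('top0.pkl','rb'))
def sub(x,y,ox,oy,sx,sy): return (ox+(x+.5)/sx-.5, oy+(y+.5)/sy-.5)
tb=[sub(x-400,y,325,170,6.6667,6.66) for x,y in((499,118),(718,129),(499,235),(715,243))]
sb=[sub(x,y,110,170,5,5) for x,y in((80,296),(284,295),(297,219))]
print('top',(P:=plane(T,tb,.010)).round(4),P.mean(0)); print('scene',plane(S,sb,.010).round(4))
Q=plane(S,sb,.010);print('scene centre',(Q[0]+Q[2])/2)
for a,b in((0,1),(2,3)): d=P[a]-P[b];print(np.degrees(np.arctan2(d[1],d[0]))-90, np.linalg.norm(d))
d=Q[1]-Q[0];print(np.degrees(np.arctan2(d[1],d[0]))-90)
# refine: base contour, dark grey in top
for f,box in((T,(325,170,385,222)),(S,(115,200,180,240))):
    h=cv2.cvtColor(f['pixels'],cv2.COLOR_RGB2HSV);m=cv2.inRange(h,(0,0,40),(180,75,255));x0,y0,x1,y1=box
    mm=np.zeros_like(m);mm[y0:y1,x0:x1]=m[y0:y1,x0:x1]
    c=max(cv2.findContours(mm,0,2)[0],key=cv2.contourArea);r=cv2.minAreaRect(c);bp=cv2.boxPoints(r)
    W=plane(f,bp,.008);print(r,W.round(4),W.mean(0))
C=np.array([*P.mean(0)[:2],0]);
for z in(.064,.095,.118):print(z,proj(S,C+[0,0,z]),proj(T,C+[0,0,z]))
E
```

```text
top [[ 0.5698 -0.1908  0.01  ]
 [ 0.5659 -0.2909  0.01  ]
 [ 0.5157 -0.1895  0.01  ]
 [ 0.5131 -0.2876  0.01  ]] [ 0.54112668 -0.2396918   0.01      ]
scene [[ 0.5646 -0.2831  0.01  ]
 [ 0.5695 -0.1839  0.01  ]
 [ 0.5159 -0.1827  0.01  ]]
scene centre [ 0.54027196 -0.23286472  0.01      ]
-2.284117084141542 0.1002112512646032
-1.5096119095366447 0.09810533689701886
-2.8344113621641895
((355.0, 197.0), (22.0, 36.0), 90.0) [[ 0.5742 -0.1838  0.008 ]
 [ 0.5754 -0.294   0.008 ]
 [ 0.5075 -0.2915  0.008 ]
 [ 0.5063 -0.1823  0.008 ]] [ 0.54085265 -0.23792718  0.008     ]
((147.5, 216.5), (33.0, 49.0), 90.0) [[ 0.456  -0.3079  0.008 ]
 [ 0.4633 -0.1801  0.008 ]
 [ 0.5832 -0.1694  0.008 ]
 [ 0.5766 -0.2877  0.008 ]] [ 0.51976897 -0.23627939  0.008     ]
0.064 [[141.12262814 205.22417723]] [[360.12440127 193.69704428]]
0.095 [[138.87259942 195.51637019]] [[362.82539407 191.81337553]]
0.118 [[137.14867009 188.07843251]] [[364.92298194 190.35052058]]
```

Emit:
{"api": "jog_arm", "payload": {"targets": [[[0.033,0.0245,0,0,0,-1.5,100],[0.033,0.0245,0,0,0,-1.5,100],[0.033,0.0245,0,0,0,-1.5,100],[0.033,0.0245,0,0,0,-1.5,100],[0.033,0.0245,0,0,0,-1.5,100],[0.033,0.0245,0,0,0,-1.5,100],[0.033,0.0245,0,0,0,-1.5,100],[0.033,0.0245,0,0,0,-1.5,100],[0.033,0.0245,0,0,0,-1.5,100],[0.033,0.0245,0,0,0,-1.5,100],[0.033,0.0245,0,0,0,-1.5,100],[0.03,0.0235,0,0,0,-1.3,100]]], "force": 5}}

```text
clock: 1.3
position: [0.5418, -0.2352, 0.2182]
orientation: [[0.999, -0.04, -0.001], [-0.04, -0.999, 0.001], [-0.001, -0.001, -1.0]]
wrist_force: [0.5, -1.1, 0.0]
width: 1.002
```

```bash
python3 - <<'E'
from plant import sense
s=sense();print(s['clock'],s['position'],s['orientation'].round(4),s['q'],s['wrist_force'])
E
```

```text
1.3 [ 0.54184961 -0.23524933  0.21816315] [[ 9.992e-01 -3.950e-02 -6.000e-04]
 [-3.950e-02 -9.992e-01  5.000e-04]
 [-6.000e-04 -5.000e-04 -1.000e+00]] [-5.98358797e-01  3.32494613e-01  1.43386114e+00  1.09854010e-04
  1.37603066e+00  1.01196384e+00] [ 0.50012275 -1.08328784  0.01777906]
```

Emit:
{"api": "jog_arm", "payload": {"targets": [[[-0.001,-0.001,-0.02,0,0,0,100],[0,0,-0.03,0,0,0,100],[0,0,-0.03,0,0,0,100],[0,0,-0.02,0,0,0,100],[0,0,-0.01,0,0,0,100],[0,0,0,0,0,0,100],[0,0,0,0,0,0,100]]]}}

```text
clock: 2.0
position: [0.5401, -0.2382, 0.1093]
orientation: [[0.999, -0.039, 0.001], [-0.039, -0.999, -0.001], [0.001, 0.0, -1.0]]
wrist_force: [-0.4, -0.3, -0.5]
width: 1.0
```

```bash
cat > snap.py <<'E'
import sys;from plant import sense,grab_frame
from h import *
n=sys.argv[1];S=grab_frame("scene");T=grab_frame("top");pickle.dump((S,T),open(n+'.pkl','wb'))
R=lambda p,w:cv2.resize(p[:,:,::-1],w,interpolation=cv2.INTER_CUBIC)
cv2.imwrite(f'pics/{n}.png',np.hstack([R(S['pixels'][150:240,110:190],(400,450)),R(T['pixels'][160:230,325:385],(385,450))]))
s=sense();print(s['clock'],s['position'].round(4),s['orientation'].round(4).tolist(),s['wrist_force'].round(2),s['wrist_torque'].round(2),s['width'])
E
python3 snap.py a1
```

```text
2.1 [ 0.5405 -0.2384  0.1101] [[0.9992, -0.0389, 0.0021], [-0.0389, -0.9992, -0.0014], [0.0022, 0.0013, -1.0]] [ 0.21 -0.54  1.02] [0.   0.02 0.04] 1.0006004992280897
```

View pics/a1.png

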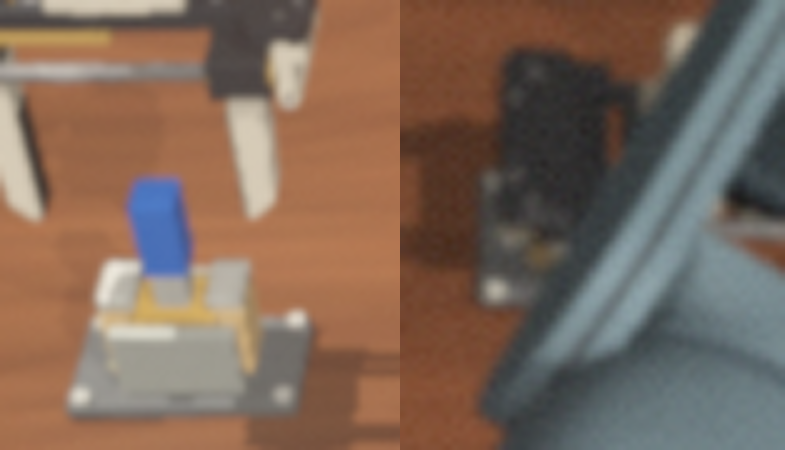

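```bash
python3 - <<'E'
from h import *
S,T=pickle.load(open('a1.pkl','rb'))
p=np.array([.5405,-.2384,.1101]);y=np.array([.0389,.9992,0])
for q in(p,p-y*.0465,p+y*.0465): u=proj(S,q)[0];print(u,(u-[110,150])*5)
S0=pickle.load(open('scene0.pkl','rb'))
m=blue(S,(120,175,165,215));
for r in range(184,206):
    x=np.nonzero(m[r])[0]
    if len(x):print(r,x.min(),x.max(),len(x))
for yy in(-.232,-.234,-.236,-.238):
  print(yy,[proj(S,[.5407,yy,z])[0].round(2).tolist() for z in(.072,.095,.118)])
E
```

```text
[138.34291241 190.46056743] [141.71456206 202.30283714]
[118.38848981 190.70153299] [ 41.94244903 203.50766497]
[158.28997517 190.21969074] [241.44987587 201.09845369]
187 138 144 7
188 137 144 8
189 137 144 8
190 137 144 8
191 137 144 8
192 137 145 9
193 137 145 9
194 137 145 9
195 138 145 8
196 138 145 8
197 138 146 9
198 138 146 9
199 139 146 8
200 139 146 8
201 139 146 8
202 139 146 8
203 140 146 7
-0.232 [[143.82, 202.51], [142.19, 195.27], [140.51, 187.84]]
-0.234 [[142.98, 202.54], [141.33, 195.31], [139.65, 187.87]]
-0.236 [[142.13, 202.57], [140.48, 195.34], [138.78, 187.9]]
-0.238 [[141.29, 202.61], [139.62, 195.37], [137.91, 187.93]]
```

Emit:
{"api": "jog_arm", "payload": {"targets": [[[0.001,0.001,-0.015,0,0,0,100],[0,0,-0.014,0,0,0,100],[0,0,0,0,0,0,100],[0,0,0,0,0,0,60],[0,0,0,0,0,0,45]]]}}

```text
clock: 2.6
position: [0.5411, -0.2371, 0.0803]
orientation: [[0.999, -0.039, 0.001], [-0.039, -0.999, -0.001], [0.001, 0.001, -1.0]]
wrist_force: [0.5, 0.2, 0.0]
width: 0.875
```

```bash
python3 snap.py a2
```

```text
2.7 [ 0.5411 -0.2371  0.0803] [[0.9992, -0.0389, 0.001], [-0.0389, -0.9992, -0.0007], [0.001, 0.0006, -1.0]] [-0.29 -0.41 -0.46] [ 0.01 -0.01  0.01] 0.7903653497569334
```

View pics/a2.png

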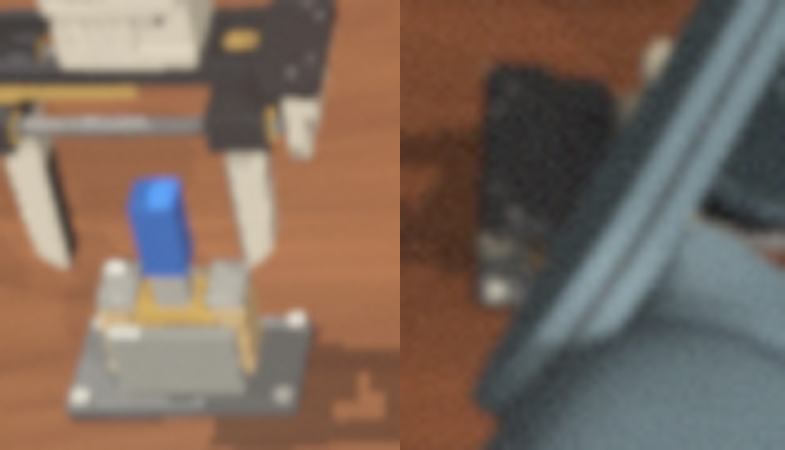

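The fingers straddle the handle: fingertip middle at about crop x 158, handle at about 164. I'll shift 2 mm toward +y and close softly.

Emit:
{"api": "jog_arm", "payload": {"targets": [[[0,0.002,0,0,0,0,30],[0,0,0,0,0,0,30],[0,0,0,0,0,0,30],[0,0,0,0,0,0,30],[0,0,0,0,0,0,30],[0,0,0,0,0,0,30],[0,0,0,0,0,0,30]]], "force": 4}}

```text
clock: 3.4
position: [0.5407, -0.2348, 0.0796]
orientation: [[0.999, -0.039, -0.0], [-0.039, -0.999, 0.0], [-0.0, -0.0, -1.0]]
wrist_force: [0.3, 0.7, -0.0]
width: 0.301
```

```bash
python3 snap.py a3
```

```text
3.5 [ 0.5407 -0.2348  0.0796] [[0.9992, -0.0389, -0.0], [-0.0389, -0.9992, 0.0], [-0.0, -0.0, -1.0]] [-0.13  0.02 -0.94] [ 0.03  0.01 -0.03] 0.30408765228713847
```

View pics/a3.png

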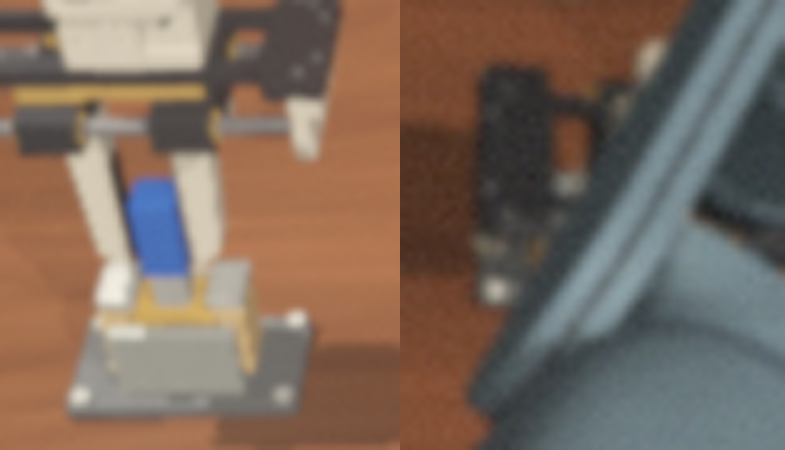

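Emit:
{"api": "jog_arm", "payload": {"targets": [[[0,0,0,0,0,0,10],[0,0,0,0,0,0,10],[0,0,0,0,0,0,10]]]}}

```text
clock: 3.8
position: [0.5407, -0.2347, 0.0796]
orientation: [[0.999, -0.039, -0.0], [-0.039, -0.999, 0.0], [-0.0, -0.0, -1.0]]
wrist_force: [0.5, 0.1, -0.3]
width: 0.233
```

```bash
python3 -c "
from plant import sense
for i in range(4):
  s=sense();print(s['clock'],s['position'].round(4),s['wrist_force'].round(2),s['wrist_torque'].round(2),s['width'])"
```

```text
3.8 [ 0.5407 -0.2347  0.0796] [ 0.55  0.15 -0.33] [ 0.11 -0.01  0.01] 0.23315494600823056
3.8 [ 0.5407 -0.2347  0.0796] [ 0.55  0.15 -0.33] [ 0.11 -0.01  0.01] 0.23315494600823056
3.8 [ 0.5407 -0.2347  0.0796] [ 0.55  0.15 -0.33] [ 0.11 -0.01  0.01] 0.23315494600823056
3.8 [ 0.5407 -0.2347  0.0796] [ 0.55  0.15 -0.33] [ 0.11 -0.01  0.01] 0.23315494600823056
```

Emit:
{"api": "jog_arm", "payload": {"targets": [[[0,0,0,0,0,0,0],[0,0,0,0,0,0,0],[0.0001,0.0025,0,-2,0.08,0,0],[0.0001,0.0025,0,-2,0.08,0,0],[0,0,0,0,0,0,0]]], "force": 40}}

```text
clock: 4.3
position: [0.541, -0.2303, 0.0799]
orientation: [[0.999, -0.037, -0.003], [-0.037, -0.997, -0.073], [0.0, 0.073, -0.997]]
wrist_force: [-1.3, -4.3, -2.1]
width: 0.234
```

```bash
python3 snap.py b1
```

```text
4.4 [ 0.541  -0.2304  0.0798] [[0.9993, -0.0381, -0.0026], [-0.0382, -0.9968, -0.0705], [0.0001, 0.0705, -0.9975]] [-0.81 -2.23 -0.35] [-0.63  0.16  0.02] 0.2322205645350574
```

View pics/b1.png

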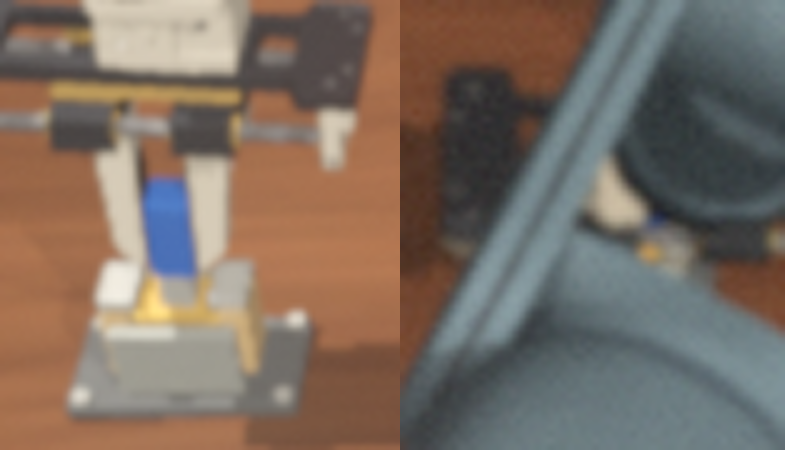

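The die is tipping with the tool (4°, small forces, foot down). Continue to 11°.

Emit:
{"api": "jog_arm", "payload": {"targets": [[[0.0001,0.0025,0,-2,0.08,0,0],[0.0001,0.0025,0,-2,0.08,0,0],[0.0001,0.0025,0,-2,0.08,0,0],[0.0001,0.0013,-0.0001,-1,0.04,0,0],[0,0,0,0,0,0,0],[0,0,0,0,0,0,0]]]}}

```text
clock: 5.0
position: [0.5414, -0.2223, 0.0797]
orientation: [[0.999, -0.038, -0.008], [-0.039, -0.981, -0.192], [-0.0, 0.192, -0.981]]
wrist_force: [-0.3, -5.7, -1.5]
width: 0.237
```

```bash
python3 snap.py b2
```

```text
5.1 [ 0.5413 -0.2223  0.0796] [[0.9992, -0.0386, -0.0077], [-0.0394, -0.9807, -0.1914], [-0.0001, 0.1915, -0.9815]] [ 0.47 -5.18 -1.74] [-0.88  0.02  0.03] 0.23638825376018632
```

View pics/b2.png

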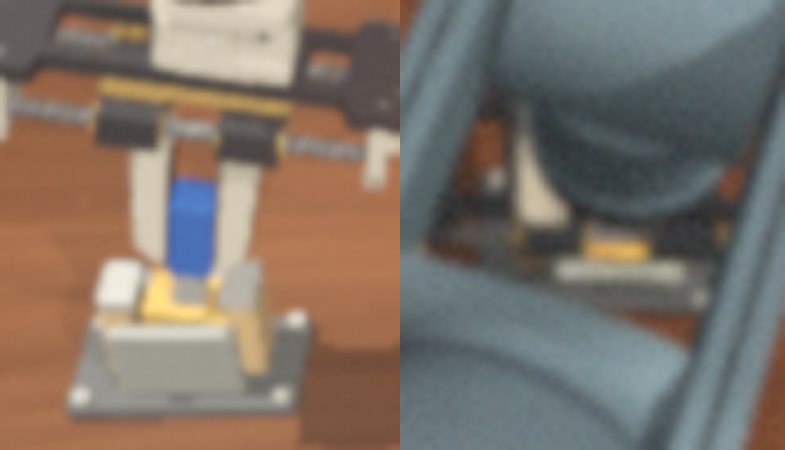

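Left cheek is pushed out about 5–6 mm (its top edge moved from about 250 to 262 px). Now back upright.

Emit:
{"api": "jog_arm", "payload": {"targets": [[[-0.0001,-0.0013,0.0001,1,-0.04,0,0],[-0.0001,-0.0025,0,2,-0.08,0,0],[-0.0001,-0.0025,0,2,-0.08,0,0],[-0.0001,-0.0025,0,2,-0.08,0,0],[-0.0001,-0.0025,0,2,-0.08,0,0],[-0.0001,-0.0025,0,2,-0.08,0,0],[0,0,0,0,0,0,0],[0,0,0,0,0,0,0]]]}}

```text
clock: 5.9
position: [0.5408, -0.235, 0.0796]
orientation: [[0.999, -0.04, 0.0], [-0.04, -0.999, 0.0], [0.0, -0.0, -1.0]]
wrist_force: [1.8, 0.4, -0.1]
width: 0.228
```

```bash
python3 snap.py b3
```

```text
6.0 [ 0.5408 -0.2348  0.0796] [[0.9993, -0.0386, 0.0002], [-0.0386, -0.9993, -0.0009], [0.0002, 0.0009, -1.0]] [ 0.45 -1.29 -1.52] [-0.38 -0.03 -0.05] 0.23186862759049903
```

View pics/b3.png

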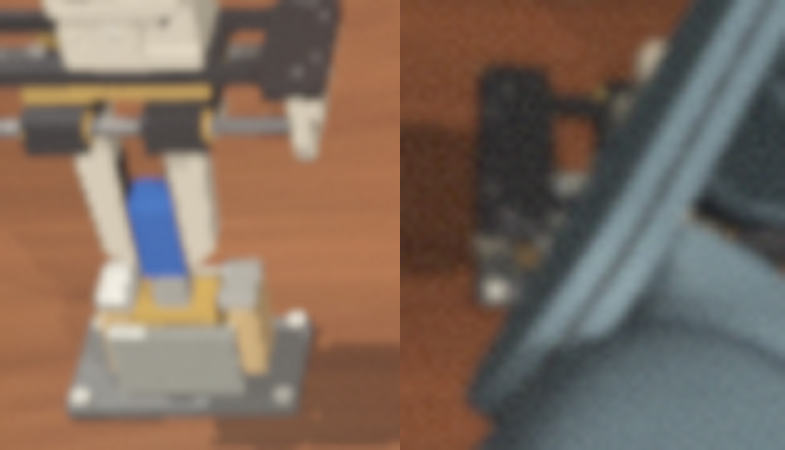

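Upright again and the left cheek has stayed out. Now the other side.

Emit:
{"api": "jog_arm", "payload": {"targets": [[[-0.0001,-0.0025,0,2,-0.08,0,0],[-0.0001,-0.0025,0,2,-0.08,0,0],[-0.0001,-0.0025,0,2,-0.08,0,0],[-0.0001,-0.0025,0,2,-0.08,0,0],[-0.0001,-0.0025,0,2,-0.08,0,0],[-0.0001,-0.0013,0,1,-0.04,0,0],[0,0,0,0,0,0,0],[0,0,0,0,0,0,0]]]}}

```text
clock: 6.8
position: [0.54, -0.2469, 0.0794]
orientation: [[0.999, -0.038, 0.007], [-0.039, -0.98, 0.194], [-0.001, -0.194, -0.981]]
wrist_force: [1.6, 4.7, 0.1]
width: 0.232
```

```bash
python3 snap.py b4
```

```text
6.9 [ 0.5401 -0.2469  0.0794] [[0.9993, -0.0379, 0.007], [-0.0386, -0.9803, 0.1938], [-0.0005, -0.1939, -0.981]] [1.7  5.38 0.38] [ 1.05 -0.29 -0.06] 0.23273887579191552
```

View pics/b4.png

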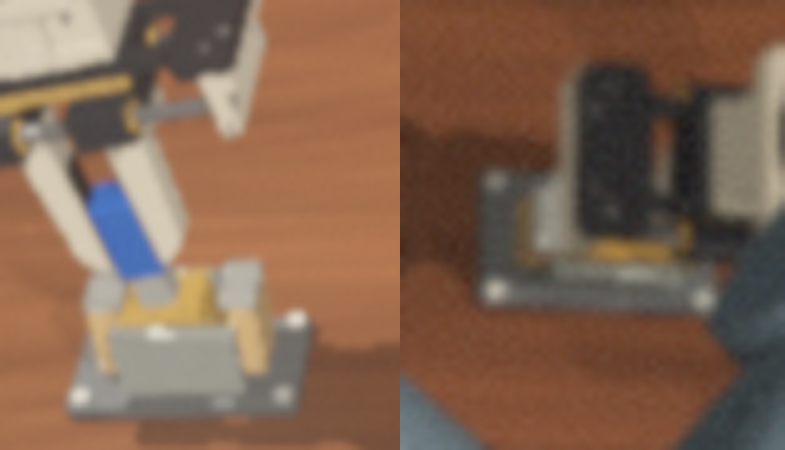

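Right cheek's outer edge went from about 97 to 85 px, roughly 5–6 mm. Back upright.

Emit:
{"api": "jog_arm", "payload": {"targets": [[[0.0001,0.0013,0,-1,0.04,0,0],[0.0001,0.0025,0,-2,0.08,0,0],[0.0001,0.0025,0,-2,0.08,0,0],[0.0001,0.0025,0,-2,0.08,0,0],[0.0001,0.0025,0,-2,0.08,0,0],[0.0001,0.0025,0,-2,0.08,0,0],[0,0,0,0,0,0,0],[0,0,0,0,0,0,0]]]}}

```text
clock: 7.7
position: [0.5406, -0.2342, 0.0796]
orientation: [[0.999, -0.038, -0.0], [-0.038, -0.999, 0.0], [-0.0, -0.0, -1.0]]
wrist_force: [-1.2, 3.5, 0.8]
width: 0.232
```

```bash
python3 snap.py b5
```

```text
7.8 [ 0.5406 -0.2348  0.0796] [[0.9992, -0.0389, -0.0001], [-0.0389, -0.9992, 0.0005], [-0.0001, -0.0005, -1.0]] [-0.35  3.03  0.36] [0.79 0.11 0.05] 0.23290284060521224
```

View pics/b5.png

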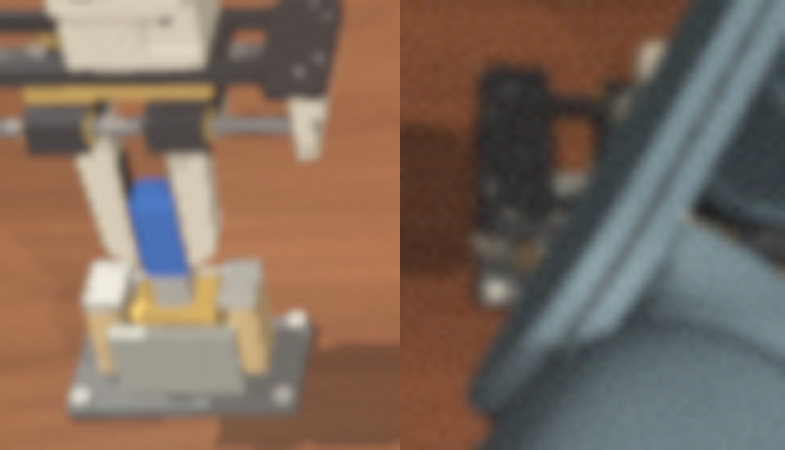

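Both cheeks stand clear of the block. Lifting slowly first.

Emit:
{"api": "jog_arm", "payload": {"targets": [[[0,0,0.003,0,0,0,0],[0,0,0.003,0,0,0,0],[0,0,0.004,0,0,0,0],[0,0,0,0,0,0,0]]]}}

```text
clock: 8.2
position: [0.541, -0.2355, 0.0902]
orientation: [[0.999, -0.039, 0.001], [-0.039, -0.999, -0.001], [0.001, 0.001, -1.0]]
wrist_force: [0.0, 0.2, -5.2]
width: 0.236
```

```bash
python3 snap.py c1
```

```text
8.3 [ 0.5407 -0.2351  0.0897] [[0.9992, -0.0391, 0.0002], [-0.0391, -0.9992, -0.0003], [0.0002, 0.0003, -1.0]] [ 0.7   0.21 -6.39] [0.01 0.01 0.01] 0.23190126896371818
```

View pics/c1.png

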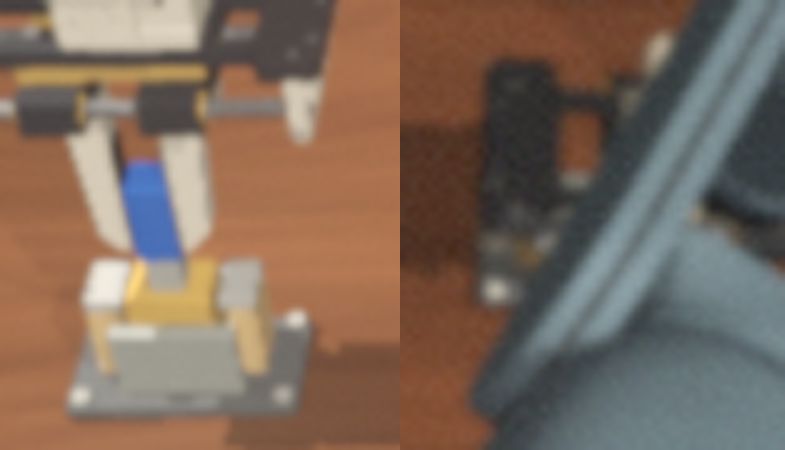

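The die rises freely: load is about its weight and the block top stands above the lips. Lift the remaining 64 mm.

Emit:
{"api": "jog_arm", "payload": {"targets": [[[0,0,0.008,0,0,0,0],[0,0,0.01,0,0,0,0],[0,0,0.01,0,0,0,0],[0,0,0.01,0,0,0,0],[0,0,0.01,0,0,0,0],[0,0,0.01,0,0,0,0],[0,0,0.004,0,0,0,0],[0,0,0.002,0,0,0,0],[0,0,0,0,0,0,0],[0,0,0,0,0,0,0],[0,0,0,0,0,0,0],[0,0,0,0,0,0,0]]]}}

```text
clock: 9.5
position: [0.5405, -0.2347, 0.1532]
orientation: [[0.999, -0.039, -0.001], [-0.039, -0.999, 0.0], [-0.001, -0.0, -1.0]]
wrist_force: [-0.6, 1.3, -5.1]
width: 0.235
```

```bash
python3 snap.py c2; python3 - <<'E'
from h import *
S,T=pickle.load(open('c2.pkl','rb'))
cv2.imwrite('pics/c2full.png',cv2.resize(S['pixels'][:,:,::-1],(768,576)))
S0=pickle.load(open('scene0.pkl','rb'))
def edges(f,box):
    m=blue(f,box);n=cv2.findNonZero(m).reshape(-1,2);return n.mean(0),cv2.fitLine(n.astype(np.float32),cv2.DIST_L2,0,.01,.01).ravel()[:2]
print(edges(S0,(120,175,165,215)),edges(S,(115,140,165,215)))
for z in(.0,.074): print([proj(S,[.5407,-.2348,z+q])[0].round(1).tolist() for q in(.008,.072,.095,.118)])
E
```

```text
9.6 [ 0.5406 -0.2347  0.1534] [[0.9992, -0.0389, -0.0004], [-0.0389, -0.9992, 0.0003], [-0.0004, -0.0003, -1.0]] [-0.74 -0.28 -5.42] [ 0.04 -0.04 -0.04] 0.23356221398482255
(array([141.44680851, 194.90780142]), array([0.22641224, 0.97403157], dtype=float32)) (array([134.93478261, 170.48550725]), array([0.255589  , 0.96678555], dtype=float32))
[[147.0, 221.7], [142.6, 202.6], [141.0, 195.3], [139.3, 187.9]]
[[141.9, 199.4], [137.2, 178.5], [135.4, 170.6], [133.5, 162.5]]
```

View pics/c2.png

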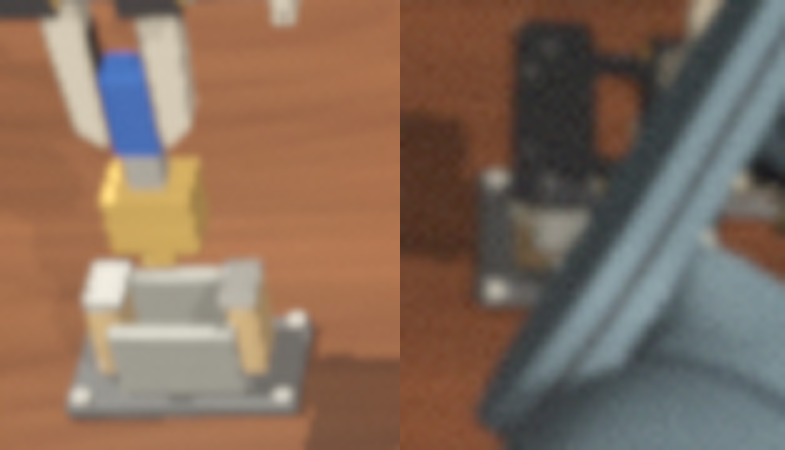

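View pics/c2full.png

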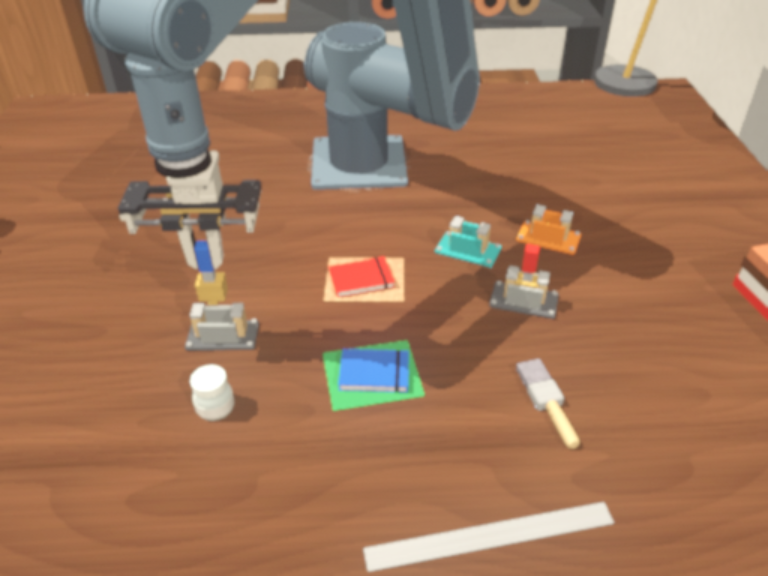

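The die hangs upright above its own holder. The handle centroid is at (134.9,170.5) px; a 74 mm lift predicts (135.4,170.6). The other objects look unmoved. Handing in.

```bash
python3 -c "
from plant import job_done
print(job_done())"
```

```text
the job is handed in; nothing more can be done
None
```

The blue notebook was on the green mat, so I took the blue die and rocked it about 11° toward the left cheek and then the right, with its foot down. I lifted it 74 mm straight up and handed the job in at about 9.6 s, still holding it.

- **Cheeks:** in the pictures both moved out about 5–6 mm and stayed there. I had no direct joint reading, but the die then came up freely with about 5 N on the wrist.
- **Final pose:** the tool is vertical to within about 0.05° and the arm is still. The die's foot is about 2 cm above the cheeks, over its own holder, and the handle's pixel position is within about half a pixel of the predicted one.
- **Other objects:** the red die, notebooks, glue jar, brush and look-alikes look unmoved in the last picture.
- **Disagreements:** the two cameras differed by about 5 mm in y on the holder's position. I settled this by centring the gripper on the handle with a soft grip, which left almost no side force. A 3 N side force seen after the rocking was gone once the die was lifted.

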